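# Zero the tape feeder's click dial, count up five and feed

## Robot

A 7-joint arm with a two-finger parallel gripper is mounted at the origin on the work surface. World frame = base frame: x ahead of the robot, y to its left, z up, the work surface at z = 0. Lengths are in m, angles in rad, forces in N, time in s.
With the tool pointing down it reaches from about 0.425 to 0.875 m from the base axis. Payload 9.9 kg.
Tool frame: the origin (TCP) lies between the finger pads; the fingertips stand 14 mm ahead of it and the grasp point (between the pads) lies 5 mm behind it (manip.finger_overhang is the x of the fingertips in the tool frame, in m); x points along the fingers, z is the direction in which the jaws open and shut, and the axes are right-handed (so a half turn about x gives the same grasp; the last joint's range is limited). The gripper opens to 85 mm and grips with 20 to 120 N. Pads are 22 mm wide; open, the fingers measure 114 mm over their backs; the gripper's body (76 mm by 85 mm) begins 54 mm behind the grasp point. The pads swing forward as they close: fully open they stand 13 mm farther back than shut.
Start: joints at [1.129, 0.576, 0.025, 1.437, -0.015, 1.129, -0.057], TCP at [0.236, -0.632, 0.245] pointing down, gripper open.
Joint ranges: [-2.76, 2.76], [-0.34, 2.15], [-1.52, 1.57], [0.19, 2.46], [-1.09, 4.23], [0.17, 1.99], [-2.82, 2.82]. Speed limits (rad/s): [2.22, 2.22, 3.01, 3.01, 3.14, 3.14, 3.14].

## Interface

Orientations are given as [roll, pitch, yaw] about the fixed x, y, z axes, in that order (R = Rz(yaw) Ry(pitch) Rx(roll)).
In Python, from rig import manip gives the robot as it stands. Calls block until the motion is done:
- manip.reach(position, orientation): joint-space move of the TCP to a pose.
- manip.move_l(position, frame=None, v=0.15, stop_force=None): straight line of the TCP; frame=None keeps the orientation; v is the mean speed in m/s. With stop_force (N) it stops when the force on the tool has changed by that much, and returns True; else False.
- manip.move_joints(angles): joint-space move.
- manip.gripper_to(opening): finger opening in m; the grip force is fixed at half the most; returns when the fingers have stopped.
- manip.hold(seconds).
- manip.ik(position, orientation): joint angles nearest the present ones, or None.
- manip.sense(): the state.
- manip.get_image(name): name is "scene" or "side" or "wrist"; returns (picture, depth): 420x560x3 uint8, blue, green, red; 420x560 float32, m along the optical axis (not along the pixel's ray), 0 where there is no reading.
- manip.get_calibration(name): a dict with "mtx" (3x3 intrinsics, pixels), "T" (4x4, takes a point from camera to world coordinates); the wrist camera has in their place "tool_from_camera" (4x4, takes a point from camera to tool coordinates, whose origin is the TCP and whose axes are the tool frame's). Camera axes: x right, y down, z forward; pixel columns grow to the right and rows downward; lengths in m; the calibration is good to about 2 mm. The wrist camera is an equidistant fisheye: a pixel r from the principal point sees the ray r / f radians off the axis. A picture is of the moment at which its call begins: read the wrist's pose just before it. get_calibration takes no time and is no camera call.
A pose or a line that the arm cannot do raises manip.MotionError and nothing moves.
- manip.close_job(): hands the job in, once; it reports no verdict.
Trained networks look in the newest picture that a camera, given by its name, has taken for a name from the list of things; names that differ only in an ending like _2 or _b are one class to them, and where a whole thing is asked for, a point or a joint stands for the part that bears it (a point fixed in the world has none). Each returns a list of dicts, best first, with "score" (0 to 1); they miss things now and then, are a little off and sometimes report something else, mostly with a low value. They report only what shows in the picture. A call takes as long as a camera call.
- manip.search_frame(name, camera): "centre" ([x, y, z] in m, in world coordinates, good to about 4 mm: the middle of the surface that is visible of it).
- manip.spot_point(name, camera): "centre" ([x, y, z] in m, in world coordinates, good to about 4 mm: a listed point, or the origin of a listed thing).
The state is a dict: "time": time; "joint_pos": joint angles; "joint_vel": joint speeds; "effort": joint torques, N m; "tcp_pos": TCP position; "eef_rot": TCP orientation; "contact_force": force on the tool from outside, world axes, zero at the start; "moment": the same for the moment, N m; "grip_width": finger opening in m.
Only numpy, scipy, OpenCV 4.12 (cv2) and the standard library are available. Lean on these libraries where they do the work, as an engineer would, in place of code of your own. Each camera call takes 0.05 s, during which the arm holds its last target.

## Task

The click dial on the tape feeder has lost its pointer, so first wind it back anticlockwise until it is right against its end stop, then turn it clockwise exactly five clicks and let go of it. Once it is set, and not before, press the feed button beside it all the way in and let it come out again. Leave the other things on the bench where they are.

Things in the scene. Friction and masses are not known exactly. Their poses are not given: they have to be found in the camera images.
- feeder: the tape feeder, a grey machine fixed to the bench, 300 mm wide (its y), with a sloping control panel on the operator's side (-x). Origin on the bench under the machine, z up, turned about z only. Behind the panel (x from 0 to 103 mm) the housing stands 111 mm high. The dial is on the panel's +y (left) half, the button on its -y half, 134 mm apart.
- panel: the feeder's control panel, 165 mm long up the slope and 300 mm wide. It rises towards the feeder's +x at 20 degrees to the level, its front edge 45 mm high. Origin at the centre of its face; z is the outward normal, x up the slope, y to the feeder's left. Round the dial a long tick marks the anticlockwise stop and seven short ticks the other clicks.
- dial (a joint): angle of the dial, rad: 0 at the anticlockwise end stop, growing clockwise as seen facing the panel. It clicks every 0.524 rad (30 degrees), click 0 at the stop to click 7 at 3.665 (other stop); five clicks = 2.618. A sprung ball draws it into the nearest click when let go; leaving a click takes about 0.12 N m, falling to nothing half way to the next.
- dial_grip (a point): point to grip: on the dial's axis, 37 mm above the panel, 7 mm below the top of the bar grip (44 mm long, 14 thick, 30 high, both ends alike) on a black disc 46 mm across, 8 thick, on a grey collar 60 across, 6 high. z is the panel's outward normal, x runs along the bar; both turn with the dial. At the stop x points 105 degrees anticlockwise of the panel's x, seen facing it.
- feed (a joint): travel of the feed button, m: 0 out, 0.006 fully in; a spring returns it, about 5 N holds it fully in.
- feed_top (a point): centre of the top face of the feed button, a black round button 30 mm across in a grey round housing on the panel; pushed along the panel's inward normal. z is the outward normal.
- carton: bystander: loose brown carton 120 x 90 x 50 mm high, origin at the centre of its underside.
- tape_roll: bystander: loose roll, a ring lying flat, 100 mm outside, 76 mm inside, 48 mm high, origin at the centre of its underside.
- white_box: bystander: loose white box 70 x 100 x 35 mm high, origin at the centre of its underside.

How it is judged:
By the outcome, as a careful person would: the job done as asked, in the order asked, and still so for the second after the job is handed in, with the robot touching nothing.
It also fails if it takes over 72 s, if anything falls off the work surface, if the arm or the gripper's body presses on something with over 40 N, if the wrist force passes 120 N, or if a joint passes its speed limit or range.

## Working session

There is one attempt and no reset: what is moved stays moved. The work goes in short steps, each a Python script; the robot and the scene stay as the last script left them, time stands still between calls to the robot, and variables do not carry over. Pictures are saved under pics/ and viewed, and the job is handed in when it is done.

```bash
ls; mkdir -p pics; python3 - <<'E'
from rig import manip
import cv2
s=manip.sense();print(s)
for c in ("scene","side","wrist"):
    im,d=manip.get_image(c);cv2.imwrite(f"pics/{c}0.png",im)
    for n in ("feeder","panel","dial_grip","feed_top"):
        print(c,n,[(round(r['score'],2),[round(float(v),4) for v in r['centre']]) for r in manip.spot_point(n,c)][:2])
    if c!="wrist": print(manip.get_calibration(c))
print(manip.sense()['time'])
E
```

```text
pics
{'time': 0.0, 'joint_pos': array([ 1.12920583,  0.5765535 ,  0.02487012,  1.43793068, -0.01499265,
        1.1290336 , -0.05646891]), 'joint_vel': array([-2.51282162e-04,  8.68565446e-04, -1.85866879e-03, -5.57899175e-04,
       -7.35865713e-05, -1.17053923e-03, -1.04272048e-03]), 'effort': array([ 4.30261643e-04, -7.65749931e+01,  2.25074217e+00, -2.85962516e+01,
        1.54515513e-02,  1.30220479e-02,  7.42056123e-07]), 'tcp_pos': array([ 0.23621857, -0.63183341,  0.24442087]), 'eef_rot': array([-3.07674633,  1.56905614,  1.99347933]), 'contact_force': array([0.69351362, 0.38331642, 0.34865217]), 'moment': array([-0.03404641, -0.00591533, -0.00352249]), 'grip_width': 0.08512847397690665}
scene feeder [(0.69, [0.6368, 0.0032, -0.0037])]
scene panel [(0.77, [0.5641, -0.0079, 0.0701]), (0.47, [0.635, 0.0006, -0.0041])]
scene dial_grip [(0.67, [0.5313, 0.0454, 0.1064])]
scene feed_top [(0.62, [0.5709, -0.0852, 0.0886])]
{'mtx': array([[522.79633795,   0.        , 280.97321486],
       [  0.        , 522.79633795, 213.39236451],
       [  0.        ,   0.        ,   1.        ]]),
[... 262 characters left out ...]
r [(0.59, [0.6283, 0.0069, 0.0007])]
side panel [(0.62, [0.5653, -0.0118, 0.07]), (0.38, [0.5707, -0.0803, 0.0883])]
side dial_grip [(0.83, [0.533, 0.042, 0.1053])]
side feed_top [(0.42, [0.573, -0.0825, 0.0882])]
{'mtx': array([[465.87472613,   0.        , 279.86085037],
       [  0.        , 465.87472613, 214.20385235],
       [  0.        ,   0.        ,   1.        ]]), 'T': array([[-0.77317475, -0.38845669,  0.50130051,  0.16519223],
       [-0.63391696,  0.45005908, -0.62896431,  0.55678055],
       [ 0.01871054, -0.80408222, -0.5942236 ,  0.62130131],
       [ 0.        ,  0.        ,  0.        ,  1.        ]])}
wrist feeder []
wrist panel []
wrist dial_grip []
wrist feed_top []
0.75
```

View pics/scene0.png

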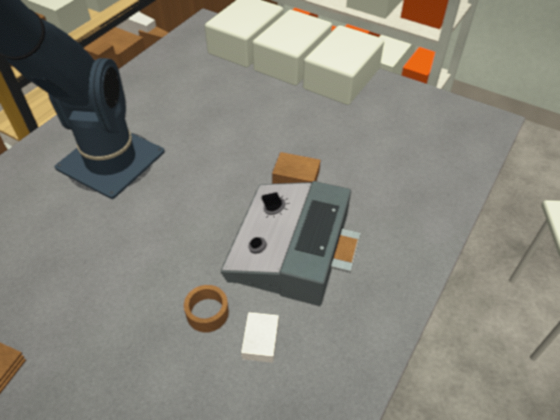

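View pics/side0.png

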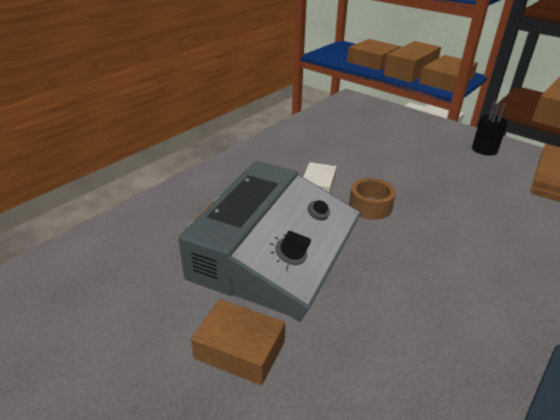

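Scene image: the feeder panel is at about (270,230), the dial at (272,203) and the button at (257,244). Side image: the dial is at (293,246) and the button at (319,209). The carton and roll are clear of both. Next I'll fit the panel plane and the bar from depth.

```bash
cat > h.py <<'E'
from rig import manip
import cv2,numpy as np
from scipy.spatial.transform import Rotation as Ro
def cloud(c):
    im,d=manip.get_image(c);k=manip.get_calibration(c);K=k['mtx'];T=k['T']
    v,u=np.mgrid[0:420,0:560]
    P=np.stack([(u-K[0,2])/K[0,0]*d,(v-K[1,2])/K[1,1]*d,d],-1)@T[:3,:3].T+T[:3,3]
    P[d<=0]=np.nan
    return im,P
def panelR(psi):
    return (Ro.from_euler('z',psi)*Ro.from_euler('y',-np.deg2rad(20))).as_matrix()
E
python3 - <<'E'
from h import *
from scipy.optimize import least_squares
for c in ("scene","side"):
    im,P=cloud(c)
    dg=np.array(manip.spot_point('dial_grip',c)[0]['centre']);ft=np.array(manip.spot_point('feed_top',c)[0]['centre'])
    psi=0.3
    pc=(dg+ft)/2; 
    Q=P.reshape(-1,3);Q=Q[~np.isnan(Q).any(1)]
    for it in range(5):
        R=panelR(psi); L=(Q-pc)@R
        m=(abs(L[:,0])<.06)&(abs(L[:,1])<.12)&(abs(L[:,2]+(.03 if it==0 else 0))<(.02 if it==0 else .004))
        A=Q[m];w=np.linalg.svd(A-A.mean(0),full_matrices=False)[2][2];w*=np.sign(w[2])
        pc=pc+R[:,2]*np.median(((A-pc)@R)[:,2])
        if it<1: psi0=psi
    print(c,m.sum(),'normal',w,'tilt',np.rad2deg(np.arccos(w[2])),'psi_n',np.arctan2(-w[1],-w[0]),'mean',A.mean(0))
    R=panelR(.3)
    for n,p in (('dg',dg),('ft',ft)): print(n,p,(p-pc)@R)
    # panel extents at normal height ~0
    L=(Q-pc)@R
    m=(abs(L[:,2])<.006)&(abs(L[:,0])<.13)&(abs(L[:,1])<.2)
    print('ext',np.percentile(L[m],[0.5,99.5],axis=0))
    dl=(dg-pc)@R
    m=(np.hypot(L[:,0]-dl[0],L[:,1]-dl[1])<.035)&(L[:,2]>.025)&(L[:,2]<.06)
    B=L[m]; top=B[B[:,2]>.036]
    r=cv2.minAreaRect((top[:,:2]*1000).astype(np.float32)); print(len(B),len(top),B[:,2].max(),'rect',r, 'mid',top[:,:2].mean(0))
    print(top.min(0),top.max(0))
    box=(np.array([0,0,0,0]))
    u,v=(272,203) if c=="scene" else (293,246)
    cv2.imwrite(f"pics/{c}1.png",cv2.resize(im[v-60:v+60,u-60:u+60],None,fx=5,fy=5,interpolation=cv2.INTER_CUBIC))
E
```

```text
scene 2407 normal [-0.32974544 -0.09080723  0.9396925 ] tilt 20.00002065013776 psi_n 0.26872491047998925 mean [ 0.56529693 -0.02984     0.07399849]
dg [0.5295 0.0468 0.1053] [0.00294212 0.06871002 0.03337762]
ft [ 0.5707 -0.0843  0.0864] [-0.00294212 -0.06871002  0.01540635]
ext [[-0.08402315 -0.19680739 -0.00582896]
 [ 0.1279218   0.14866253  0.00576904]]
140 82 0.04680253784058744 rect ((4.406198501586914, 64.64118957519531), (42.55381774902344, 18.188926696777344), 8.55475902557373) mid [0.00496631 0.06303789]
[-0.01746411  0.05297238  0.03628261] [0.02580282 0.07406022 0.04680254]
side 4389 normal [-0.33136887 -0.08970301  0.93922736] tilt 20.077795465449668 psi_n 0.26436825802750397 mean [ 0.55707454 -0.00465491  0.07003945]
dg [0.5322 0.043  0.106 ] [0.0027065  0.06480932 0.03716557]
ft [ 0.5706 -0.0808  0.0899] [-0.0027065  -0.06480932  0.02200248]
ext [[-0.10141247 -0.19024621 -0.00577562]
 [ 0.12715709  0.15535955  0.00576469]]
303 186 0.044078094031473114 rect ((2.7262840270996094, 68.87483215332031), (43.836875915527344, 15.5720853805542), 15.147324562072754) mid [0.0028159  0.07023535]
[-0.01897308  0.05768298  0.03608501] [0.02445352 0.07922236 0.04407809]
```

```bash
python3 -c "
import cv2,numpy as np
a=cv2.imread('pics/scene1.png');b=cv2.imread('pics/side1.png')
cv2.imwrite('pics/both1.png',cv2.resize(np.hstack([a,b]),(800,400)))"
```

```text
(no output)
```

View pics/both1.png

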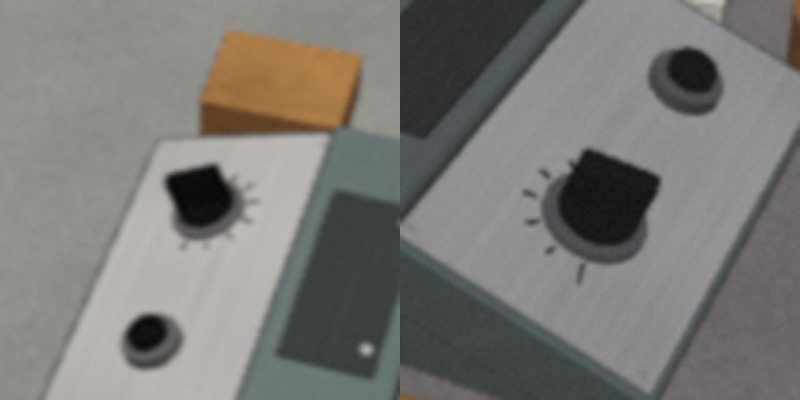

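The plane fit gives yaw ≈ 0.267 and tilt 20°. The bar lies at about 14° from the panel's x, so the dial is at click 3 (90°). Now a pre-grasp with a wrist view.

```bash
cat >> h.py <<'E'
PSI=0.267
R=panelR(PSI);n=R[:,2]
def toolR(phi_deg,flip=1):
    p=np.deg2rad(phi_deg)
    b=R@[np.cos(p),np.sin(p),0]       # along bar
    z=flip*np.cross(n,b); x=-n; y=np.cross(z,x)
    return np.stack([x,y,z],1)
def rpy(M): return Ro.from_matrix(M).as_euler('xyz')
E
python3 - <<'E'
from h import *
dg=np.array([.5315,.0443,.1057])
for phi in (15,105,-45):
  for f in (1,-1):
    for h in (-.005,.1):
      q=manip.ik(dg+n*h,rpy(toolR(phi,f))); print(phi,f,h,None if q is None else np.round(q,2))
E
```

```text
15 1 -0.005 [ 0.16  0.49 -0.42  2.27  1.21  0.18  0.74]
15 1 0.1 [ 0.68  0.39 -1.07  2.22  0.8   0.5   1.13]
15 -1 -0.005 [ 0.16  0.49 -0.42  2.27  1.21  0.18 -2.4 ]
15 -1 0.1 [ 0.24  0.27 -0.46  2.23  0.28  0.34 -1.48]
105 1 -0.005 [ 0.66  0.79 -1.29  2.25  1.43  0.79  2.11]
105 1 0.1 [-0.21  0.25  0.09  2.24 -0.24  0.31 -2.52]
105 -1 -0.005 [ 0.16  0.49 -0.42  2.27  1.21  0.18 -0.83]
105 -1 0.1 [ 0.64  0.37 -1.01  2.22  0.75  0.47 -0.39]
-45 1 -0.005 [ 0.16  0.49 -0.42  2.27  1.21  0.18 -0.31]
-45 1 0.1 [ 0.73  0.42 -1.16  2.22  0.86  0.54  0.02]
-45 -1 -0.005 [ 0.66  0.79 -1.29  2.25  1.43  0.79  2.63]
-45 -1 0.1 [-0.07  0.25 -0.08  2.24 -0.08  0.31 -2.16]
```

```bash
python3 - <<'E'
from h import *
dg=np.array([.5315,.0443,.1057])
q=manip.ik(dg+n*.1,rpy(toolR(15)));print(np.round(q,2))
manip.move_joints(q)
s=manip.sense();print(s['time'],s['tcp_pos'],np.round(s['joint_pos'],3))
im,d=manip.get_image("wrist");cv2.imwrite("pics/w2.png",im);np.save("pics/w2d.npy",d)
for nm in ("dial_grip","feed_top"):
    print(nm,[(r['score'],np.round(r['centre'],4)) for r in manip.spot_point(nm,"wrist")][:2])
print(manip.get_calibration("wrist"))
q2=manip.ik(dg-n*.005,rpy(toolR(15)));print(np.round(q2,2))
E
```

```text
[ 0.68  0.39 -1.07  2.22  0.8   0.5   1.13]
3.5917 [0.49879088 0.03449676 0.19958741] [ 0.679  0.386 -1.071  2.217  0.797  0.496  1.131]
dial_grip [(0.65, array([0.534 , 0.0457, 0.1046]))]
feed_top [(0.98, array([ 0.5708, -0.0837,  0.0918]))]
{'mtx': array([[325.1922621 ,   0.        , 277.24837096],
       [  0.        , 325.1922621 , 210.92005431],
       [  0.        ,   0.        ,   1.        ]]), 'tool_from_camera': array([[ 1.64403560e-03, -2.78195618e-01,  9.60523032e-01,
        -1.30713467e-01],
       [ 1.74167500e-04, -9.60524236e-01, -2.78196264e-01,
         7.00655483e-02],
       [ 9.99998633e-01,  6.24656458e-04, -1.53068340e-03,
         3.14867274e-05],
       [ 0.00000000e+00,  0.00000000e+00,  0.00000000e+00,
         1.00000000e+00]])}
[ 0.3   0.53 -0.63  2.26  1.31  0.29  0.64]
```

View pics/w2.png

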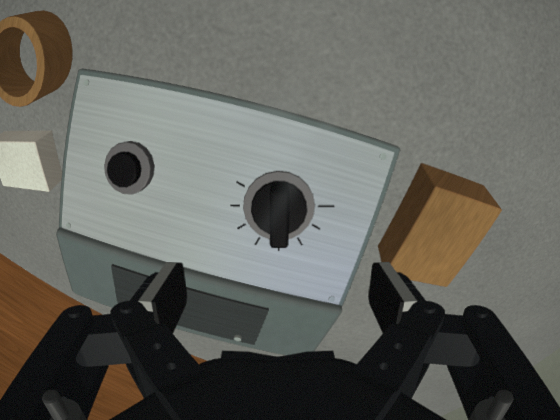

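Wrist view: the bar runs vertically at (279,228), pointing at the third short tick (279,248). The long stop tick is at (327,206). That confirms click 3, with the jaws aligned. I'll refine the axis from this depth.

```bash
cat >> h.py <<'E'
def wcloud(d,pos,rot):
    k=manip.get_calibration("wrist");K=k['mtx'];C=k['tool_from_camera']
    v,u=np.mgrid[0:420,0:560]
    dx=u-K[0,2];dy=v-K[1,2];r=np.hypot(dx,dy)+1e-9;th=r/K[0,0]
    t=np.tan(th)
    P=np.stack([dx/r*t*d,dy/r*t*d,d],-1)
    P=P@C[:3,:3].T+C[:3,3]
    P=P@Ro.from_euler('xyz',rot).as_matrix().T+pos
    P[(d<=0)]=np.nan
    return P
E
python3 - <<'E'
from h import *
s=manip.sense();d=np.load("pics/w2d.npy")
P=wcloud(d,s['tcp_pos'],s['eef_rot'])
dg=np.array([.5325,.045,.1055])
L=(P-dg)@R
a=L[50:270,80:370].reshape(-1,3);a=a[~np.isnan(a).any(1)]
m=(abs(a[:,2]+.037)<.006)&(abs(a[:,0])<.06)
A=a[m];c,_,_,_=np.linalg.lstsq(np.c_[A[:,:2],np.ones(len(A))],A[:,2],rcond=None);print('plane slope,z0',c,len(A))
pz=c[2]
h=a[:,2]-pz
for lo,hi in ((.004,.009),(.011,.016),(.040,.048)):
    b=a[(h>lo)&(h<hi)&(np.hypot(a[:,0],a[:,1])<.04)]
    if len(b)>5:
        cc,rr=cv2.minEnclosingCircle((b[:,:2]*1000).astype(np.float32))
        print(lo,len(b),b.mean(0),'circ',cc,rr,cv2.minAreaRect((b[:,:2]*1000).astype(np.float32)),np.median(h[(h>lo)&(h<hi)&(np.hypot(a[:,0],a[:,1])<.04)]))
ft=np.array([.5708,-.0837,.0918]);print('ft loc',(ft-dg)@R-[0,0,pz])
fl=(ft-dg)@R
b=a[(np.hypot(a[:,0]-fl[0],a[:,1]-fl[1])<.03)&(h>.004)]
hb=b[:,2]-pz;print(np.histogram(hb,bins=np.arange(.004,.03,.002)))
b2=b[hb>np.percentile(hb,95)-.003];print('btn top circ',cv2.minEnclosingCircle((b2[:,:2]*1000).astype(np.float32)),b2.mean(0)-[0,0,pz])
cv2.imwrite("pics/x.png",np.zeros((2,2)))
E
```

```text
plane slope,z0 [ 0.00044403 -0.00492487 -0.0330808 ] 32047
0.004 1290 [-0.00588872 -0.00190247 -0.0277931 ] circ (-0.10394450277090073, 0.03688158467411995) 29.871118545532227 ((-0.8639488220214844, -0.2067718505859375), (57.37980270385742, 59.12900924682617), 13.673154830932617) 0.005217988430590683
0.011 1379 [-0.00132675 -0.00036566 -0.02007381] circ (-0.5190874338150024, 0.11030291765928268) 22.766132354736328 ((-1.092987060546875, -0.15494346618652344), (42.744972229003906, 44.816219329833984), 12.312256813049316) 0.012988414375539194
0.04 1091 [-1.48370701e-03 -5.19891809e-05  9.66772445e-03] circ (-0.35875290632247925, 0.02349129691720009) 21.990795135498047 ((-0.5951156616210938, 0.4222278594970703), (43.15060806274414, 13.62466049194336), 14.555438995361328) 0.042866062644597164
ft loc [-0.00187897 -0.13424477  0.01918545]
(array([ 46,  42,  53, 623, 352,  27,  30,  73, 507, 294,   2,   0]), array([0.004, 0.006, 0.008, 0.01 , 0.012, 0.014, 0.016, 0.018, 0.02 ,
       0.022, 0.024, 0.026, 0.028]))
btn top circ ((-1.1833405494689941, -133.46600341796875), 14.746196746826172) [-0.00176216 -0.13291938  0.02170545][ WARN:0@0.145] global loadsave.cpp:1063 imwrite_ Unsupported depth image for selected encoder is fallbacked to CV_8U.
```

```bash
cat >> h.py <<'E'
DG=np.array([.5325,.045,.1055])+R@[-.0003,.0001,.0037]
FT=np.array([.5325,.045,.1055])+R@[-.0012,-.1335,-.0331+.022]
E
python3 - <<'E'
from h import *
manip.gripper_to(.045)
print(manip.move_l(DG-n*.004,rpy(toolR(15)),v=.06,stop_force=10))
s=manip.sense();print(s['time'],s['tcp_pos']-(DG-n*.004),np.round(s['joint_pos'],3),s['contact_force'],s['moment'])
im,d=manip.get_image("wrist");cv2.imwrite("pics/w3.png",im)
manip.gripper_to(.0)
s=manip.sense();print(s['time'],s['grip_width'],s['contact_force'],s['moment'])
im,d=manip.get_image("wrist");cv2.imwrite("pics/w4.png",im)
E
python3 -c "
import cv2,numpy as np
cv2.imwrite('pics/w34.png',cv2.resize(np.hstack([cv2.imread('pics/w3.png'),cv2.imread('pics/w4.png')]),(800,300)))"
```

```text
False
6.05 [ 2.57943331e-05 -5.23818938e-05  1.91258497e-04] [ 0.351  0.531 -0.704  2.261  1.302  0.331  0.65 ] [-0.15728452 -0.82410939  0.34683579] [-0.11548581  0.39030605 -0.03751434]
6.4833 0.012730838384361799 [-2.07592288 -0.32895511  5.58155076] [-0.11880172  0.50775311 -0.02353803]
```

View pics/w34.png

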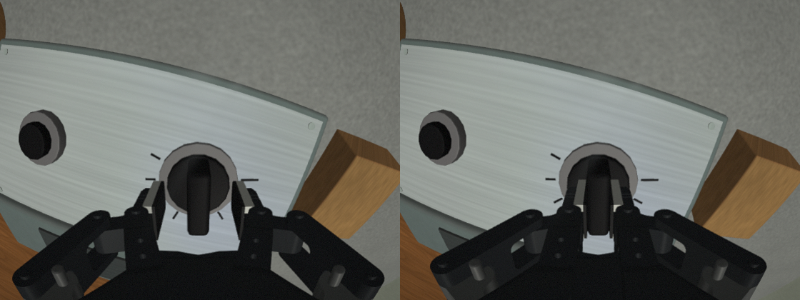

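Pads are closed on the bar (12.7 mm) and centred. Winding anticlockwise with joint 7, watching the moment about the dial axis.

```bash
python3 - <<'E'
from h import *
s=manip.sense();q=np.array(s['joint_pos']);m0=s['moment']@n;q0=q[6];np.save('qg.npy',q);print('m0',m0)
hist=[]
for k in list(range(10,81,10))+list(range(84,112,2)):
    q[6]=q0+np.deg2rad(k);manip.move_joints(q)
    s=manip.sense();m=s['moment']@n
    f=s['contact_force'];print(k,round(np.rad2deg(s['joint_pos'][6]-q0),1),round(m,3),np.round(f,1),round(s['grip_width'],4),round(s['time'],2))
    if k>84 and abs(m)>.35: break
E
```

```text
m0 -0.06333071485579238
10 9.8 -0.136 [-2.5  0.2  3. ] 0.0126 6.83
20 19.6 0.157 [-2.8 -0.3  5.1] 0.0129 7.12
30 29.6 0.009 [-3.2 -1.5  4.6] 0.0131 7.41
40 39.6 -0.068 [-3.3 -0.3  5.4] 0.0129 7.7
50 49.6 0.225 [-2.8 -0.2  5. ] 0.0128 7.99
60 59.5 0.088 [-3.  -0.1  5.5] 0.0127 8.28
70 69.5 -0.027 [-3.5 -0.1  5.4] 0.0127 8.57
80 79.5 0.217 [-4.  -1.2  4.5] 0.0128 8.87
84 83.5 0.074 [-3.6 -1.2  5.7] 0.0127 9.12
86 85.5 0.208 [-3.3 -1.   5.4] 0.0129 9.37
88 87.5 0.134 [-2.  -1.5  3.9] 0.0129 9.62
90 89.5 0.089 [-2.5 -0.7  4.8] 0.013 9.87
92 91.5 -1.056 [-4.4 -0.8  5.9] 0.013 10.12
```

The stop shows clearly: -1.06 N m at 92° after three detents, as expected. Next, a look, then clockwise 150° from the stop.

```bash
python3 - <<'E'
from h import *
im,d=manip.get_image("wrist");cv2.imwrite("pics/w5.png",im)
q=np.load('qg.npy');q0=q[6]
for k in [90]+list(range(80,-61,-10)):
    q[6]=q0+np.deg2rad(k);manip.move_joints(q)
    s=manip.sense();m=s['moment']@n
    print(k,round(np.rad2deg(s['joint_pos'][6]-q0),1),round(m,3),np.round(s['contact_force'],1),round(s['grip_width'],4),round(s['time'],2))
im,d=manip.get_image("wrist");cv2.imwrite("pics/w6.png",im)
E
python3 -c "
import cv2,numpy as np
cv2.imwrite('pics/w56.png',cv2.resize(np.hstack([cv2.imread('pics/w5.png'),cv2.imread('pics/w6.png')]),(800,300)))"
```

```text
90 89.5 0.003 [-3.9 -0.4  5.3] 0.0127 10.42
80 79.5 -0.041 [-3.1 -0.9  5.4] 0.0132 10.71
70 69.5 -0.198 [-3.1  0.4  6.7] 0.0125 11.0
60 59.5 -0.057 [-2.8 -0.7  6. ] 0.0129 11.29
50 49.5 0.058 [-2.8 -0.5  6. ] 0.0129 11.58
40 39.7 -0.103 [-2.7 -0.7  5.8] 0.0126 11.88
30 29.7 -0.031 [-3.8 -0.8  6.5] 0.0127 12.17
20 19.7 0.032 [-3.7 -0.8  5.4] 0.0131 12.46
10 9.8 -0.071 [-3.6 -1.5  6.5] 0.0128 12.75
0 -0.1 -0.054 [-2.9  0.7  5.6] 0.0127 13.04
-10 -10.1 0.069 [-3.4 -0.5  6.2] 0.013 13.33
-20 -20.1 -0.039 [-4.1 -0.7  5.1] 0.0129 13.62
-30 -30.1 -0.094 [-3.  -0.5  6.1] 0.0128 13.92
-40 -40.1 0.049 [-2.8 -0.2  5.5] 0.0127 14.21
-50 -50.1 -0.188 [-2.6  0.4  5.2] 0.0127 14.5
-60 -60.1 -0.065 [-3.7 -1.5  5.4] 0.0124 14.79
```

View pics/w56.png

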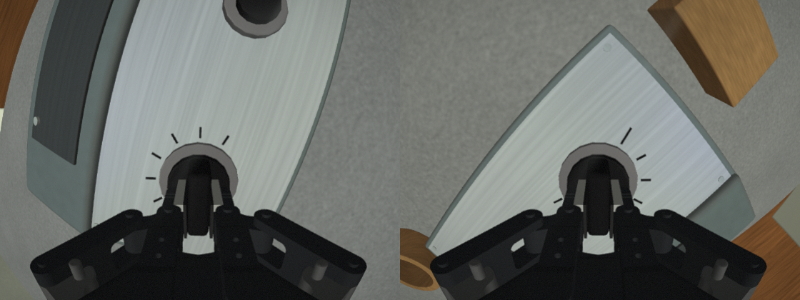

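Left, at the stop: bar vertical with the pads still flat on it. Right, after the turn: still aligned. Now release, retreat and check.

```bash
python3 - <<'E'
from h import *
manip.gripper_to(.045)
s=manip.sense()
manip.move_l(DG+n*.1,v=.08)
manip.hold(.3)
s=manip.sense();print(s['time'],np.round(s['joint_pos'],2))
im,d=manip.get_image("wrist");cv2.imwrite("pics/w7.png",im)
P=wcloud(d,s['tcp_pos'],s['eef_rot'])
L=((P-DG)@R).reshape(-1,3);L=L[~np.isnan(L).any(1)]
b=L[(np.hypot(L[:,0],L[:,1])<.026)&(L[:,2]>.003)&(L[:,2]<.012)]
print(len(b),cv2.minAreaRect((b[:,:2]*1000).astype(np.float32)))
e=np.linalg.eigh(np.cov(b[:,:2].T))[1][:,1];print('phi',np.rad2deg(np.arctan2(e[1],e[0])))
print('feed_top',[(r['score'],np.round(r['centre'],4)) for r in manip.spot_point('feed_top',"wrist")][:2],FT)
manip.gripper_to(0)
print(manip.sense()['grip_width'])
E
```

```text
17.0 [ 0.67  0.37 -1.06  2.21  0.77  0.49  0.11]
1077 ((0.10390281677246094, 0.6310138702392578), (13.764763832092285, 43.3499755859375), 44.55276107788086)
phi 134.52287111365732
feed_top [(0.47, array([ 0.5694, -0.0831,  0.0902]))] [ 0.57029673 -0.08306553  0.09465899]
-0.00021295108016048035
```

View pics/w7.png

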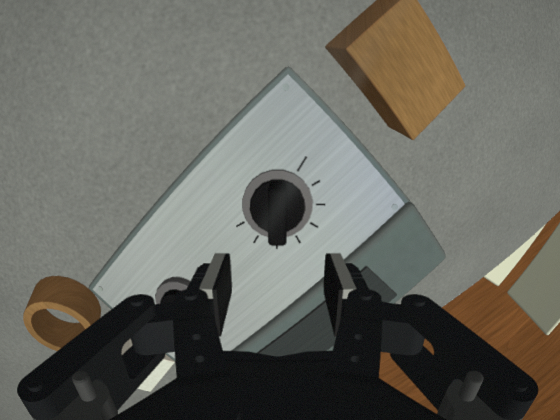

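Bar at phi −45.5° → 150.5°, pointing at the fifth short tick (277,248): click 5. Now the button, with fingers shut.

```bash
python3 - <<'E'
from h import *
oh=manip.finger_overhang;print(oh)
M=rpy(toolR(-45))
for h in (.08,.01,-.009): 
    q=manip.ik(FT+n*(oh+h),M);print(h,None if q is None else np.round(q,2))
manip.move_l(FT+n*(oh+.08),M,v=.12)
s=manip.sense();print(s['time'],np.round(s['joint_pos'],2))
im,d=manip.get_image("wrist");cv2.imwrite("pics/w8.png",im)
P=wcloud(d,s['tcp_pos'],s['eef_rot'])
L=((P-FT)@R).reshape(-1,3);L=L[~np.isnan(L).any(1)]
b=L[(np.hypot(L[:,0],L[:,1])<.022)&(abs(L[:,2])<.004)]
print(len(b),cv2.minEnclosingCircle((b[:,:2]*1000).astype(np.float32)),np.median(b[:,2]))
E
```

```text
0.014
0.08 [ 0.92  0.52 -1.07  2.11  0.77  0.53  0.41]
0.01 [ 0.74  0.6  -0.86  2.14  1.    0.4   0.2 ]
-0.009 [ 0.68  0.62 -0.79  2.14  1.07  0.36  0.14]
18.875 [ 0.92  0.52 -1.08  2.11  0.78  0.53  0.41]
1204 ((-0.28138667345046997, -0.058488935232162476), 14.837753295898438) -0.00045701714854451837
```

View pics/w8.png

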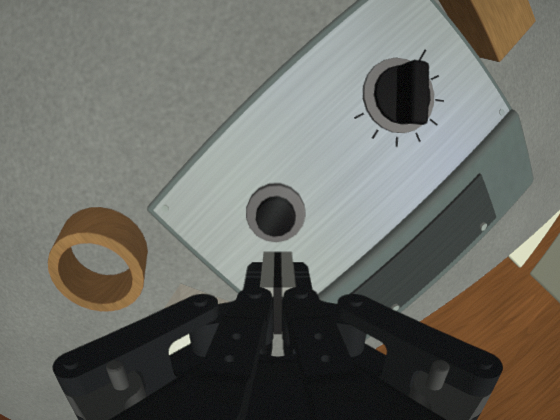

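The button is at (276,215), directly ahead of the shut fingers, and the depth check puts it within 0.5 mm of the planned point. Pressing.

```bash
python3 - <<'E'
from h import *
oh=.014
manip.move_l(FT+n*(oh+.008),v=.06)
s=manip.sense();f0=s['contact_force']@n;b=s['tcp_pos']
for h in np.arange(.006,-.0125,-.001):
    st=manip.move_l(FT+n*(oh+h),v=.02,stop_force=14)
    s=manip.sense();f=s['contact_force']@n-f0
    print(round(h*1e3,1),round(((s['tcp_pos']-FT)@n-oh)*1e3,2),round(f,2),st)
    if st or f>12: break
manip.hold(.3);s=manip.sense();print('held',s['contact_force']@n-f0,((s['tcp_pos']-FT)@n-oh)*1e3)
im,d=manip.get_image("side");cv2.imwrite("pics/s9.png",im[150:330,200:420])
E
```

```text
6.0 6.05 -2.06 False
5.0 4.97 -2.42 False
4.0 3.93 -1.18 False
3.0 2.93 -3.06 False
2.0 1.92 -1.85 False
1.0 0.97 -2.23 False
0.0 -0.05 -1.77 False
-1.0 -1.04 -2.64 False
-2.0 -2.05 -2.06 False
-3.0 -3.0 0.01 False
-4.0 -4.0 0.4 False
-5.0 -5.0 0.08 False
-6.0 -6.02 1.43 False
-7.0 -7.02 1.78 False
-8.0 -8.01 3.37 False
-9.0 -8.47 13.67 False
held 13.678626502918515 -8.490396651872887
```

Contact was at about −2.3 mm and the hard stop at −8.4 mm, which matches the full 6 mm travel. Retreat and check everything.

```bash
python3 - <<'E'
from h import *
manip.move_l(FT+n*(.014+.08),v=.08)
manip.hold(.3)
s=manip.sense();print(s['time'])
im,d=manip.get_image("wrist");cv2.imwrite("pics/w10.png",im)
P=wcloud(d,s['tcp_pos'],s['eef_rot']);Q=P.reshape(-1,3);Q=Q[~np.isnan(Q).any(1)]
L=(Q-FT)@R;b=L[(np.hypot(L[:,0],L[:,1])<.011)&(abs(L[:,2])<.012)];print('button height',np.median(b[:,2]))
L=(Q-DG)@R
b=L[(np.hypot(L[:,0],L[:,1])<.026)&(L[:,2]>.003)&(L[:,2]<.012)]
e=np.linalg.eigh(np.cov(b[:,:2].T))[1][:,1];print('phi',np.rad2deg(np.arctan2(e[1],e[0])),len(b))
im,d=manip.get_image("side");cv2.imwrite("pics/s10.png",im)
E
```

```text
26.1833
button height -0.00026513671779340004
phi 134.64016089213303 1163
```

View pics/w10.png

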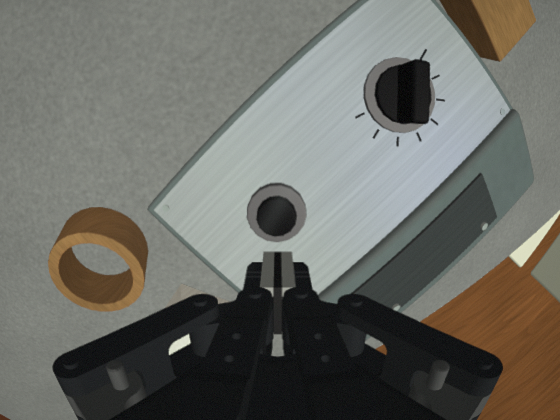

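View pics/s10.png

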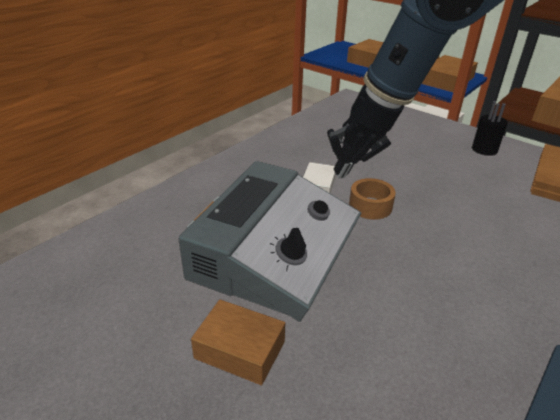

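The wrist view shows the button out again at (276,215) and the dial unchanged at (398,93). The side view shows the carton (238,338), roll (372,197) and white box (319,178) where they were, and the arm clear of everything. Handing in.

```bash
python3 -c "
from rig import manip
manip.close_job();print(manip.sense()['time'])"
```

```text
the job is handed in; nothing more can be done
the job is handed in; nothing more can be done
```

The dial is set at click 5, the feed button was pressed fully in after that and came back out, and the job was handed in at about 26 s of the 72 s allowed.

- **Dial:** It started at click 3. I wound it anticlockwise through three detents until the stop showed as a sharp −1.06 N m, then turned it clockwise 150° and let go. The bar measured 150.5° from the stop when released and 150.4° after the button press, and it points at the fifth short tick.
- **Button:** The fingers met the button at about −2.3 mm and a hard stop at −8.4 mm, so it took the full 6 mm travel, with about 14 N on it at the end. Afterwards its top was back within 0.3 mm of its first height.
- **Small disagreement:** Contact came about 2 mm lower than the height I had estimated from depth, which is within the calibration error.
- **Rest of the bench:** In the last side picture the carton, roll and white box were where they had been, and the arm was clear of everything. No check failed.

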